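# Lock the tea turntable with its drop latch

### The arm

A 6-joint arm with a two-finger parallel gripper is mounted at the origin on the work surface. World frame = base frame: x ahead of the robot, y to its left, z up, the work surface at z = 0. Lengths are in m, angles in degrees, forces in N, time in s.
With the tool pointing down it reaches from about 0.375 to 0.9 m from the base axis. Payload 3.1 kg.
Tool frame: the origin (TCP) lies on the centre line of the jaws, within the pads' length; the fingertips stand 25 mm ahead of it and the grasp point (between the pads) lies 6 mm ahead of it; z points along the fingers, y is the line along which they close (so a half turn about z gives the same grasp; the last joint's range is limited). The gripper opens to 87 mm and grips with 3 to 60 N. Pads are 19 mm wide; open, the fingers measure 117 mm over their backs; the gripper's body (75 mm by 190 mm) begins 51 mm behind the grasp point.
Start: joints at [64.83, 30.224, 82.088, -0, 67.689, -10.227], TCP at [0.161, 0.604, 0.248] pointing down, gripper open.
Joint ranges: [-176.69, 176.69], [-43.24, 126.21], [12.49, 139.97], [-82, 262], [0, 151.66], [-163.58, 163.58]. Speed limits (degrees/s): [159.86, 159.86, 180, 180, 180, 180].

### API

Orientations are given as a 3x3 rotation matrix whose columns are the frame's x, y, z axes.
In Python, from rig import bot, cams, models gives the robot as it stands. The module is installed in compiled form; this text tells all that it offers.
- The arm moves only by the shell command python3 -m handwheel 'ROWS' [OPENING]. ROWS is JSON, a list of rows, each a list of 6 numbers: the shift along the world's x, y, z each as a share of 1 m, from -1 to 1, then the turn, a rotation vector about the world's x, y, z each as a share of 2 rad, from -1 to 1. In form: [[dx, dy, dz, wx, wy, wz], ...]. A call has exactly 8 rows; each row is the pose to reach, as a shift and turn from the pose commanded when the call began; what a row does not reach only later rows make up. A row lasts 1/12 s, in which the tool goes at most 41.7 mm and 7.16 degrees, less where a joint would pass 70% of its speed; a pose out of reach is approached as far as the arm can. A call with a number of a shift or a turn outside -1 to 1 is refused whole. A call with a gripper value outside its range is refused whole. OPENING is the opening, from -1 (shut) to 1 (fully open), so that 0 is half open, set as the call begins (- or left out, the last holds). The fingers move at their own pace and stop on an object; the grip force is fixed at half the most. Time passes only in rows, so rows that repeat a pose let the fingers close, or fill a call up. It gives the time, the measured TCP pose, the force, the opening and the grip force at its end, in the units of the state.
- bot.read_state(): the state, without advancing time (a new reading comes with each control period).
- cams.capture(name): name is "scene" or "top" or "wrist"; returns (picture, depth): 400x640x3 uint8, blue, green, red; 400x640 float32, m along the optical axis (not along the pixel's ray), 0 where there is no reading.
- cams.calibration(name): a dict with "mtx" (3x3 intrinsics, pixels), "R" (3x3) and "t" (3): a world point X has camera coordinates R X + t; the wrist camera has in their place "tool_from_camera" (4x4, takes a point from camera to tool coordinates, whose origin is the TCP and whose axes are the flange's). Camera axes: x right, y down, z forward; pixel columns grow to the right and rows downward; lengths in m; the calibration is good to about 2 mm. A picture is of the moment at which its call begins: read the wrist's pose just before it. calibration takes no time and is no camera call.
- bot.hand_in(): hands the job in; it is judged then, once.
Trained networks look in the newest picture that a camera, given by its name, has taken for a name from the list of things; names that differ only in an ending like _2 or _b are one class to them, and where a whole thing is asked for, a point or a joint stands for the part that bears it (a point fixed in the world has none). Each returns a list of dicts, best first, with "conf" (0 to 1); they miss things now and then, are a little off and sometimes report something else, mostly with a low value. They report only what shows in the picture. A call takes as long as a camera call.
- models.spot_in(query, camera): "position" ([column, row] in pixels, amid what is visible of it).
- models.tip_of(query, camera): "position" ([column, row] in pixels: a listed point, or the origin of a listed thing).
The state is a dict: "time_s": time; "joint_positions": joint angles; "qvel": joint speeds; "tau": joint torques, N m; "position": TCP position; "tcp_rot": TCP orientation; "force": force on the tool from outside, world axes, zero at the start; "moment": the same for the moment, N m; "opening": opening from 0.0 (shut) to 1.0 (fully open); "grasp_force": force on a finger pad.
Only numpy, scipy, OpenCV 4.12 (cv2) and the standard library are available. Lean on these libraries where they do the work, as an engineer would, in place of code of your own. Each camera call takes 0.05 s, during which the arm holds its last target. There are 200 camera calls.

### The job

Lock the two-tier turntable so that it cannot spin: lift its latch bar by the wooden knob, bring the turntable round so the bar passes over the striker and meets the sprung stop, and let the bar drop fully down into the slot of the catch, then let go. Feel for the stop and press only lightly against the catch and its bracket; keep what stands on the two decks upright and on them.

Things in the scene. Friction and masses are not known exactly. Their poses are not given: they have to be found in the camera images.
- hub (a point): Point on the turning axis of the pale birch two-tier turntable, 80 mm above the dresser. z axis up; its -y axis points level from the axis to the middle of the bracket. Fixed round foot 190 mm across; lower deck 260 mm across, top 45 mm above the dresser; upper deck 160 mm across, top at 166 mm. Place and heading differ each time.
- deck (a joint): Turning angle of both decks together, rad: 0 when the latch bar points straight at the middle of the bracket, growing anticlockwise seen from above. Starts at 0.38 to 0.68, on the striker's side of the catch; turn it towards 0 (clockwise from above). Light friction, about 0.06 N m.
- bar (a joint): Angle of the latch bar, rad: 0 level, positive with outer end up, limits -0.2 (hanging, the start) and 0.9. It falls by its own weight (0.12 kg) when let go. On the floor of the catch slot it reads 0, on top of the striker about 0.22, off the catch it hangs to -0.2. Above 0.25 it passes over the striker; at 0.3 to 0.4 it still meets the stop.
- pivot (a point): Hinge of the latch bar, between two birch cheeks on the lower deck, 100 mm out from the turning axis and 80 mm above the dresser. The hinge is level and square to the bar, which points radially outward. The bar is steel, 10 mm wide sideways, 14 mm tall, centred on the hinge height.
- knob (a point): Centre of the birch knob on the bar's outer end, 95 mm from the hinge: a drum 26 mm in diameter, 16 mm long, its axis level and along the turning direction. Pinch it from above by its two flat ends, fingers closing along the turning direction; it pivots between the fingers as the bar is lifted. Nothing stands within 25 mm of it.
- bracket_mid (a point): Middle of the upright birch bracket on the fixed foot, 153 mm out from the turning axis, at the height of the slot's floor (73 mm). -y is radially outward, +x sideways to the side the bar comes from. A steel catch plate with the slot is screwed on through a long hole: the slot's centre lies anywhere up to 18 mm either side (x) of this point, not measured: feel for it.
- bracket: Bracket with catch plate, origin on the turning axis at dresser height. Slot 13 mm wide, 10 mm deep radially. On its +x side the striker, a tooth 8 mm thick, 12 mm above the slot floor; on its -x side the stop, a steel flap 44 mm tall, sprung to give sideways up to 3 mm at 3 N/mm. The bar pressed on it with 2 to 8 N is over the slot. Never over 20 N on any of it (the bar is a lever: 1.8 times the push at the knob).
- mug: Orange melamine mug, 72 mm across, 76 mm tall, loose on the lower deck; origin at the centre of its underside, z up.
- creamer: Small white ceramic creamer, 60 mm across, 62 mm tall, loose on the lower deck; origin at the centre of its underside, z up.
- jar: Glass jar with steel twist cap, 56 mm across, 90 mm tall, loose on the upper deck; origin at the centre of its underside, z up.
- spooncup: Steel cup with teaspoons, 56 mm across, 70 mm tall (spoons to 115 mm), loose on the upper deck; origin at the centre of its underside, z up.

How it is judged (in metres and radians):
On the way, in this order (a step that is already met when the one before it is completed fails the run):
1. the latch bar is lifted high enough to clear the striker (value of joint bar above 0.2 rad), for 0.1 s.
2. the turntable is brought round to the catch and the bar lies down in the slot (value of joint bar between -0.05 and 0.05 rad and value of joint deck between -0.17 and 0.17 rad), for 0.2 s.
At the end, for the whole second after the job is handed in: the latch bar lies in the slot of the catch (bar angle within 0.05 rad of level, turning angle within 0.17 rad of 0), the turntable is at rest, and the mug, creamer, jar and spoon cup stand upright (within 0.2 rad) on it (all of step 2 and velocity of joint deck between -0.05 and 0.05 rad/s and angle between each of mug, creamer, jar, spooncup's own z axis and vertical below 0.2 rad); the robot touches nothing.
It fails at once if the bracket or its catch is pressed with more than 20 N (contact force between bracket and anything else above 20 N).
It fails at once if the mug is tipped over or falls from its deck (angle between mug's own z axis and vertical above 0.5 rad or height (world z) of mug below 0.03 m).
It fails at once if the creamer is tipped over or falls from its deck (angle between creamer's own z axis and vertical above 0.5 rad or height (world z) of creamer below 0.03 m).
It fails at once if the jar is tipped over or falls from its deck (angle between jar's own z axis and vertical above 0.5 rad or height (world z) of jar below 0.15 m).
It fails at once if the spooncup is tipped over or falls from its deck (angle between spooncup's own z axis and vertical above 0.5 rad or height (world z) of spooncup below 0.15 m).
It also fails if it takes over 64 s, if anything falls off the work surface, if the arm or the gripper's body presses on something with over 40 N, if the wrist force passes 120 N, or if a joint passes its speed limit or range.

## Working session

There is one attempt and no reset: what is moved stays moved. The work goes in short steps, Python scripts to look and compute and a shell command to move; the robot and the scene stay as the last step left them, time stands still between calls to the robot, and variables do not carry over. Pictures are saved under pics/ and viewed, at most 10 in all, crops included, and the job is handed in when it is done.

```bash
mkdir -p pics; cat > h.py <<'E'
import numpy as np, cv2
from rig import bot, cams, models
def cap(n):
    s=bot.read_state(); p,d=cams.capture(n); return s,p,d
def world(n,s,uv,depth=None,z=None):
    c=cams.calibration(n); K=np.array(c["mtx"])
    if n=="wrist":
        T=np.array(c["tool_from_camera"]); Rt=np.array(s["tcp_rot"]); 
        R=Rt@T[:3,:3]; o=Rt@T[:3,3]+np.array(s["position"])
    else:
        R=np.array(c["R"]).T; o=-R@np.array(c["t"]).ravel()
    r=R@np.linalg.solve(K,[uv[0],uv[1],1.])
    k=depth if z is None else (z-o[2])/r[2]
    return o+k*r
def med(d,uv,w=2):
    u,v=int(round(uv[0])),int(round(uv[1])); a=d[max(0,v-w):v+w+1,max(0,u-w):u+w+1]; a=a[a>0]
    return float(np.median(a)) if a.size else 0
E
python3 - <<'E'
from h import *
ims={}
for n in ("scene","top"):
    s,p,d=cap(n); cv2.imwrite(f"pics/{n}0.png",p)
    for q in ("hub","pivot","knob","bracket_mid","mug","creamer","jar","spooncup"):
        for r in models.tip_of(q,n)[:2]:
            uv=r["position"]; zz={"hub":.08,"pivot":.08,"bracket_mid":.073,"mug":.045,"creamer":.045,"jar":.166,"spooncup":.166,"knob":.061}[q]
            print(n,q,np.round(uv,1),round(r["conf"],2),"z:",world(n,s,uv,z=zz).round(3),"d:",world(n,s,uv,med(d,uv)).round(3))
print(s)
E
```

```text
scene knob [321.7 121.3] 0.68 z: [ 0.572 -0.089  0.061] d: [ 0.571 -0.081  0.072]
scene bracket_mid [375.2 140.8] 0.64 z: [ 0.478 -0.05   0.073] d: [ 0.479 -0.048  0.076]
scene mug [331.5 279.2] 0.9 z: [0.532 0.187 0.045] d: [0.532 0.188 0.05 ]
scene mug [373.1 141.3] 0.28 z: [ 0.48  -0.067  0.045] d: [ 0.482 -0.048  0.074]
scene creamer [388.  235.2] 0.88 z: [0.449 0.107 0.045] d: [0.456 0.132 0.106]
scene jar [311.2 180.9] 0.87 z: [0.572 0.086 0.166] d: [0.568 0.116 0.222]
scene spooncup [372.6 199.6] 0.8 z: [0.485 0.107 0.166] d: [0.489 0.134 0.219]
top pivot [365.1 207.4] 0.55 z: [0.545 0.    0.08 ] d: [0.544 0.001 0.086]
top knob [418.4 197.4] 0.97 z: [ 0.565 -0.092  0.061] d: [ 0.563 -0.089  0.072]
top bracket_mid [394.2 249.2] 0.91 z: [ 0.478 -0.046  0.073] d: [ 0.478 -0.046  0.074]
top mug [254.8 222.4] 0.66 z: [0.527 0.183 0.045] d: [0.512 0.168 0.165]
top creamer [297.6 272. ] 0.57 z: [0.443 0.111 0.045] d: [0.443 0.111 0.049]
top creamer [254.5 220.6] 0.35 z: [0.53  0.184 0.045] d: [0.515 0.168 0.165]
top jar [311.7 187.5] 0.72 z: [0.562 0.086 0.166] d: [0.544 0.086 0.255]
[... 174 characters left out ...]
3.69555660e-04,
        6.76905377e+01, -1.02274632e+01]), 'qvel': array([-0.03743957, -0.14032458, -0.20091464, -0.05407583, -0.12646178,
       -0.01685525]), 'tau': array([-3.24239709e-04, -4.39540064e+01, -1.76726961e+01,  6.33297279e-02,
        5.22227143e-02, -5.38268489e-05]), 'position': array([0.16109547, 0.60380334, 0.24748239]), 'tcp_rot': array([[-9.66186846e-01,  2.57842925e-01, -7.05818841e-05],
       [ 2.57842933e-01,  9.66186832e-01, -1.64230640e-04],
       [ 2.58495783e-05, -1.76876525e-04, -9.99999984e-01]]), 'force': array([-0.02551765, -0.25168653, -0.11866279]), 'moment': array([ 0.01906747, -0.0339998 ,  0.02430606]), 'grasp_force': 0.0, 'opening': 0.999744552959057}
```

View pics/top0.png

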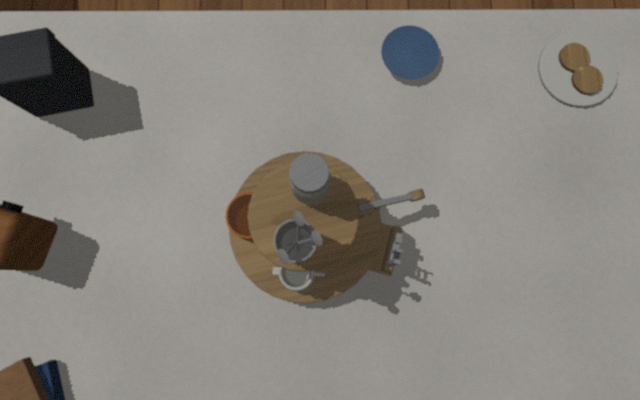

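```bash
python3 - <<'E'
from h import *
from scipy.optimize import least_squares
# fit upper deck disc (z~0.166) and lower-deck from top depth
s,p,d=cap("top"); c=cams.calibration("top");K=np.array(c["mtx"]);R=np.array(c["R"]).T;o=-R@np.array(c["t"]).ravel()
v,u=np.mgrid[:400,:640]; ray=np.stack([(u-K[0,2])/K[0,0],(v-K[1,2])/K[1,1],np.ones_like(u)],-1)@R.T
P=o+ray*d[...,None]; ok=d>0
for lo,hi,r in ((.158,.172,.08),(.04,.05,.13)):
    m=ok&(P[...,2]>lo)&(P[...,2]<hi)&(abs(P[...,0]-.52)<.2)&(abs(P[...,1]-.08)<.2)
    q=P[m]; h=cv2.convexHull(q[:,:2].astype(np.float32))[:,0]
    f=least_squares(lambda x:np.hypot(h[:,0]-x[0],h[:,1]-x[1])-x[2],[.52,.09,r],loss="soft_l1",f_scale=.003)
    print(m.sum(),np.median(q[:,2]),f.x)
E
```

```text
6995 0.16533213825145632 [0.52297122 0.09856419 0.07953333]
7042 0.04432548147232873 [0.52286295 0.09678852 0.13009391]
```

The picture shows the knob at (418,195), the bracket at (393,250) and the turntable axis at about (305,225). The hub is near (0.523, 0.098), and the deck angle is about 0.52 rad. I'll move above the knob at a safe height.

```bash
python3 -m handwheel '[[0.01,-0.02,0.03,0,0,-0.03],[0.02,-0.04,0.06,0,0,-0.06],[0.035,-0.06,0.09,0,0,-0.09],[0.05,-0.085,0.115,0,0,-0.12],[0.07,-0.12,0.13,0,0,-0.15],[0.09,-0.155,0.14,0,0,-0.18],[0.11,-0.19,0.14,0,0,-0.21],[0.13,-0.225,0.14,0,0,-0.24]]' 0
python3 -m handwheel '[[0.02,-0.035,0,0,0,-0.03],[0.04,-0.07,0,0,0,-0.06],[0.06,-0.10,0,0,0,-0.09],[0.08,-0.135,0,0,0,-0.12],[0.10,-0.17,0,0,0,-0.15],[0.12,-0.205,0,0,0,-0.18],[0.14,-0.24,0,0,0,-0.21],[0.16,-0.275,0,0,0,-0.24]]'
python3 -m handwheel '[[0.02,-0.035,0,0,0,-0.03],[0.04,-0.07,0,0,0,-0.06],[0.06,-0.10,0,0,0,-0.065],[0.08,-0.135,0,0,0,-0.065],[0.10,-0.165,-0.01,0,0,-0.065],[0.115,-0.195,-0.04,0,0,-0.065],[0.115,-0.195,-0.08,0,0,-0.065],[0.115,-0.195,-0.12,0,0,-0.065]]'
```

```text
time_s: 1.62
position: [0.2919, 0.3774, 0.3888]
tcp_rot: [[-0.737, 0.676, 0.003], [0.676, 0.737, 0.002], [-0.001, 0.003, -1.0]]
force: [1.1, 0.3, -0.4]
opening: 0.527
grasp_force: 0.0
time_s: 2.28
position: [0.4516, 0.102, 0.3879]
tcp_rot: [[-0.34, 0.94, 0.001], [0.94, 0.34, 0.0], [-0.0, 0.001, -1.0]]
force: [1.0, 1.1, 0.0]
opening: 0.498
grasp_force: 0.0
time_s: 2.95
position: [0.5679, -0.094, 0.267]
tcp_rot: [[-0.215, 0.977, 0.004], [0.977, 0.215, -0.002], [-0.003, 0.004, -1.0]]
force: [-0.7, 0.4, -0.8]
opening: 0.499
grasp_force: 0.0
```

```bash
cat > look.py <<'E'
from h import *
import sys
s,p,d=cap("wrist"); cv2.imwrite(f"pics/{sys.argv[1]}.png",p)
print(s["position"].round(4),s["tcp_rot"].round(3).tolist(),s["time_s"],s["opening"])
for q,z in (("knob",.061),("pivot",.08),("bracket_mid",.073),("hub",.08)):
    for r in models.tip_of(q,"wrist")[:2]:
        uv=r["position"]; print(q,np.round(uv),round(r["conf"],2),world("wrist",s,uv,z=z).round(4),world("wrist",s,uv,med(d,uv)).round(4))
E
python3 look.py w1
```

```text
[ 0.5679 -0.094   0.267 ] [[-0.215, 0.977, 0.004], [0.977, 0.215, -0.002], [-0.003, 0.004, -1.0]] 2.95 0.4992449089139495
knob [316. 177.] 0.89 [ 0.5694 -0.0947  0.061 ] [ 0.5686 -0.0916  0.0741]
pivot [314.  74.] 0.58 [ 0.5461 -0.0014  0.08  ] [ 0.5461 -0.0016  0.0862]
bracket_mid [235. 112.] 0.75 [ 0.4832 -0.0488  0.073 ] [ 0.4831 -0.0488  0.0729]
bracket_mid [311.  75.] 0.44 [ 0.5442 -0.0025  0.073 ] [ 0.5444 -0.0028  0.0856]
hub [233. 112.] 0.62 [ 0.4832 -0.0482  0.08  ] [ 0.4817 -0.0491  0.0728]
```

View pics/w1.png

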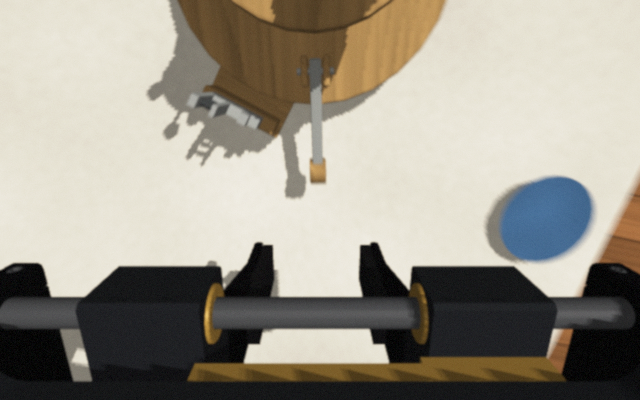

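The knob is centred at about (318,171), and the catch plate is at about (190–280, 95–130). The TCP is already over the knob, so I'll descend, close and crop the catch for a first estimate of the slot.

```bash
python3 -m handwheel '[[0,0,-0.03,0,0,0],[0.001,0.001,-0.06,0,0,0],[0.001,0.001,-0.09,0,0,0],[0.001,0.001,-0.12,0,0,0],[0.001,0.001,-0.15,0,0,0.005],[0.001,0.001,-0.18,0,0,0.01],[0.001,0.001,-0.20,0,0,0.01],[0.001,0.001,-0.20,0,0,0.01]]'
python3 - <<'E'
from h import *
p=cv2.imread("pics/w1.png"); cv2.imwrite("pics/c1.png",cv2.resize(p[70:150,160:320],None,fx=5,fy=5,interpolation=cv2.INTER_CUBIC))
E
python3 look.py w2
```

```text
time_s: 3.87
position: [0.5675, -0.0898, 0.0668]
tcp_rot: [[-0.239, 0.971, -0.001], [0.971, 0.239, 0.0], [0.001, -0.001, -1.0]]
force: [-0.0, 0.8, 1.0]
opening: 0.498
grasp_force: 0.0
[ 0.5675 -0.0898  0.0668] [[-0.239, 0.971, -0.001], [0.971, 0.239, 0.0], [0.001, -0.001, -1.0]] 3.8667 0.49825564872513844
knob [322. 283.] 0.76 [ 0.5703 -0.0901  0.061 ] [ 0.5684 -0.0835  0.0724]
pivot [320.  61.] 0.77 [5.467e-01 2.000e-04 8.000e-02] [ 5.467e-01 -3.000e-04  8.710e-02]
pivot [322. 286.] 0.34 [ 0.5673 -0.0805  0.08  ] [ 0.5685 -0.0848  0.0727]
bracket_mid [122. 156.] 0.6 [ 0.4829 -0.049   0.073 ] [ 0.4828 -0.049   0.0729]
hub [121. 159.] 0.68 [ 0.486  -0.0477  0.08  ] [ 0.4825 -0.05    0.0728]
hub [322.  61.] 0.67 [5.471e-01 5.000e-04 8.000e-02] [ 0.5471 -0.      0.087 ]
```

View pics/c1.png

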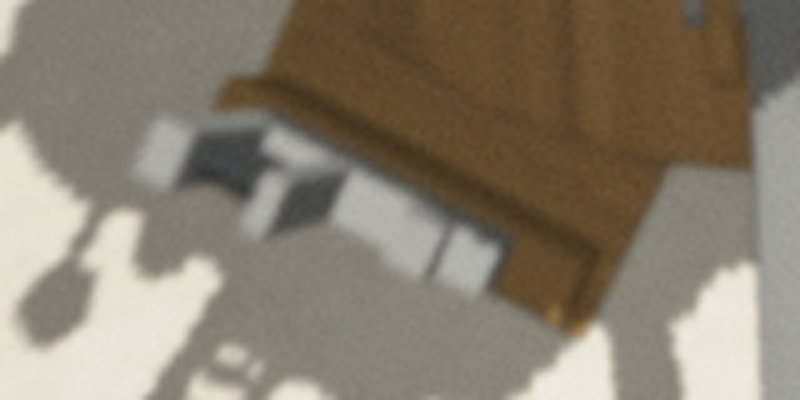

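View pics/w2.png

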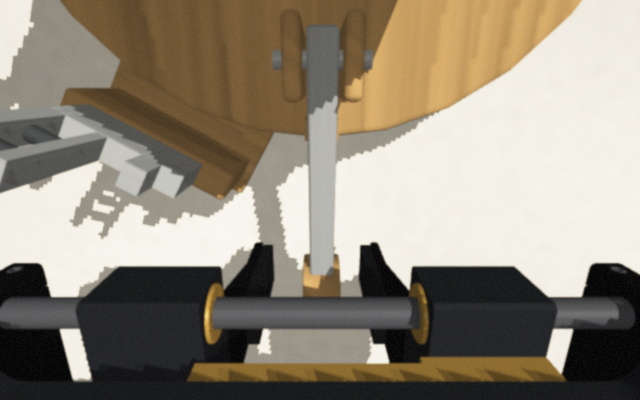

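The knob sits midway between the open fingers at (322,275), so I'll close.

```bash
python3 -m handwheel '[[0,0,0,0,0,0],[0,0,0,0,0,0],[0,0,0,0,0,0],[0,0,0,0,0,0],[0,0,0,0,0,0],[0,0,0,0,0,0],[0,0,0,0,0,0],[0,0,0,0,0,0]]' -1
```

```text
time_s: 4.78
position: [0.5674, -0.0902, 0.0677]
tcp_rot: [[-0.237, 0.971, 0.001], [0.971, 0.237, 0.0], [-0.0, 0.001, -1.0]]
force: [0.7, -0.3, 1.5]
opening: 0.183
grasp_force: 30.0
```

```bash
python3 -m handwheel '[[0,-0.001,0.009,0,0,0],[0,-0.002,0.019,0,0,0],[0,-0.001,0.028,0,0,0],[0,0,0.038,0,0,0],[0,0.002,0.047,0,0,0],[-0.001,0.004,0.052,0,0,0],[-0.001,0.004,0.052,0,0,0],[-0.001,0.004,0.052,0,0,0]]'
python3 look.py w3
python3 - <<'E'
import cv2; p=cv2.imread("pics/w3.png"); cv2.imwrite("pics/w3c.png",cv2.resize(p[0:280,0:400],None,fx=2,fy=2,interpolation=cv2.INTER_CUBIC))
E
```

```text
time_s: 5.45
position: [0.5668, -0.0864, 0.1206]
tcp_rot: [[-0.238, 0.971, 0.002], [0.971, 0.238, -0.001], [-0.002, 0.002, -1.0]]
force: [2.1, -2.2, 1.8]
opening: 0.178
grasp_force: 30.0
[ 0.5668 -0.0864  0.1206] [[-0.238, 0.971, 0.002], [0.971, 0.238, -0.001], [-0.002, 0.002, -1.0]] 5.45 0.1776023531110068
knob [317. 280.] 0.97 [ 0.5745 -0.1164  0.061 ] [ 0.5654 -0.0806  0.1239]
pivot [316.  75.] 0.63 [0.5454 0.0007 0.08  ] [5.454e-01 5.000e-04 8.740e-02]
bracket_mid [176. 144.] 0.9 [ 0.4826 -0.0488  0.073 ] [ 0.4826 -0.0488  0.0728]
```

View pics/w3c.png

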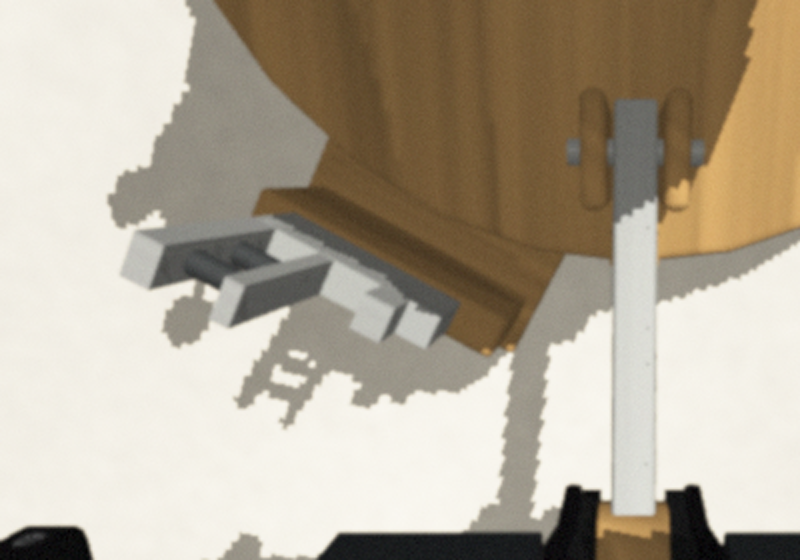

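The bar is raised and the catch is at about (165–215, 120–165) in the full frame, with the stop flap on its left. I'll turn the deck in a gentle arc and stop short of the catch.

```bash
python3 -m handwheel '[[-0.003,-0.0005,0,0,0,-0.008],[-0.008,-0.0017,0,0,0,-0.0218],[-0.012,-0.0024,0,0,0,-0.0327],[-0.0162,-0.0031,0,0,0,-0.0436],[-0.0203,-0.0036,0,0,0,-0.0545],[-0.0244,-0.0041,0,0,0,-0.0654],[-0.0285,-0.0045,0,0,0,-0.0763],[-0.0326,-0.0048,0,0,0,-0.0872]]'
python3 -m handwheel '[[-0.0041,-0.0002,0,0,0,-0.011],[-0.0082,-0.0003,0,0,0,-0.0218],[-0.0123,-0.0003,0,0,0,-0.0327],[-0.0165,-0.0002,0,0,0,-0.0436],[-0.0206,0,0,0,0,-0.0545],[-0.0247,0.0002,0,0,0,-0.0654],[-0.028,0.0004,0,0,0,-0.075],[-0.028,0.0004,0,0,0,-0.075]]'
```

```text
time_s: 6.37
position: [0.5332, -0.0915, 0.1197]
tcp_rot: [[-0.063, 0.998, 0.001], [0.998, 0.063, -0.001], [-0.001, 0.001, -1.0]]
force: [2.1, -4.2, 4.5]
opening: 0.182
grasp_force: 30.0
time_s: 7.03
position: [0.5043, -0.0908, 0.1196]
tcp_rot: [[0.087, 0.996, -0.001], [0.996, -0.087, -0.0], [-0.0, -0.001, -1.0]]
force: [0.6, -4.9, 3.7]
opening: 0.183
grasp_force: 30.0
```

```bash
python3 look.py w4; python3 - <<'E'
import cv2; p=cv2.imread("pics/w4.png"); cv2.imwrite("pics/w4c.png",cv2.resize(p[0:280,100:440],None,fx=2,fy=2,interpolation=cv2.INTER_CUBIC))
E
```

```text
[ 0.5043 -0.0908  0.1196] [[0.087, 0.996, -0.001], [0.996, -0.087, -0.0], [-0.0, -0.001, -1.0]] 7.0333 0.18305602566398385
knob [314. 283.] 0.92 [ 0.5003 -0.123   0.061 ] [ 0.5039 -0.0861  0.1233]
pivot [317.  76.] 0.71 [ 0.5125 -0.002   0.08  ] [ 0.5124 -0.0022  0.0874]
bracket_mid [267. 177.] 0.58 [ 0.4814 -0.05    0.073 ] [ 0.4814 -0.05    0.0729]
```

View pics/w4c.png

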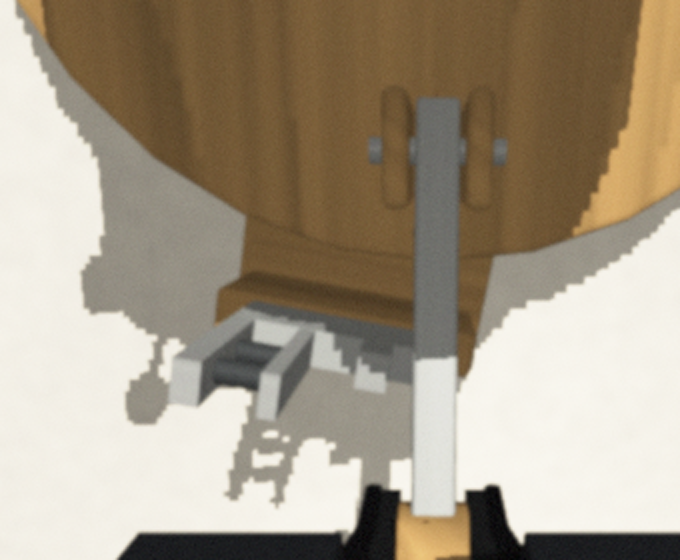

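The bar is right of the catch. The stop flap is at crop (270–310, 325–415), the slot floor at about (332,357) and the striker at about (370,370). The slot is about 10° further round, so I'll come closer and then feel for the stop.

```bash
cat > f.py <<'E'
import numpy as np
from rig import bot
s=bot.read_state(); p=s["position"][:2]-[.523,.0975]; th=np.arctan2(p[1],p[0]); u=np.array([np.cos(th),np.sin(th)]); c=np.array([u[1],-u[0]])
f=s["force"]; print("t",round(s["time_s"],2),"bearing",np.degrees(th).round(2),"r",np.hypot(*p).round(4),"z",s["position"][2].round(4),"yaw-bear",(np.degrees(np.arctan2(s["tcp_rot"][1,1],s["tcp_rot"][0,1]))-90-np.degrees(th)).round(2),"F rad,cw,z",np.round([f[:2]@u,f[:2]@c,f[2]],2),"cw dir",c.round(3),"Mz",s["moment"][2].round(3))
E
python3 -m handwheel '[[0,-0.001,0.001,0,0,0],[-0.002,-0.0008,0.001,0,0,-0.006],[-0.0058,0,0.001,0,0,-0.018],[-0.0088,0.0003,0.001,0,0,-0.026],[-0.0117,0.0007,0.001,0,0,-0.034],[-0.0147,0.0012,0.001,0,0,-0.043],[-0.0176,0.0018,0.001,0,0,-0.052],[-0.0176,0.0018,0.001,0,0,-0.052]]'; python3 f.py
python3 -m handwheel '[[-0.001,0.0002,0,0,0,-0.003],[-0.002,0.0004,0,0,0,-0.006],[-0.003,0.0006,0,0,0,-0.009],[-0.003,0.0006,0,0,0,-0.009],[-0.003,0.0006,0,0,0,-0.009],[-0.003,0.0006,0,0,0,-0.009],[-0.003,0.0006,0,0,0,-0.009],[-0.003,0.0006,0,0,0,-0.009]]'; python3 f.py
```

```text
time_s: 7.95
position: [0.4864, -0.0881, 0.1203]
tcp_rot: [[0.188, 0.982, -0.003], [0.982, -0.188, 0.001], [0.001, -0.003, -1.0]]
force: [1.2, 0.0, -0.6]
opening: 0.179
grasp_force: 30.0
t 7.95 bearing -101.17 r 0.1892 z 0.1203 yaw-bear 0.33 F rad,cw,z [-0.26 -1.12 -0.56] cw dir [-0.981  0.194] Mz -0.069
time_s: 8.62
position: [0.4845, -0.0877, 0.1204]
tcp_rot: [[0.205, 0.979, -0.001], [0.979, -0.205, 0.001], [0.001, -0.001, -1.0]]
force: [-0.6, 4.1, -1.3]
opening: 0.18
grasp_force: 30.0
t 8.62 bearing -101.75 r 0.1892 z 0.1204 yaw-bear -0.08 F rad,cw,z [-3.88  1.41 -1.27] cw dir [-0.979  0.204] Mz 0.165
```

```bash
python3 -m handwheel '[[-0.001,0.0002,0,0,0,-0.003],[-0.002,0.0005,0,0,0,-0.006],[-0.003,0.0007,0,0,0,-0.009],[-0.003,0.0007,0,0,0,-0.009],[-0.003,0.0007,0,0,0,-0.009],[-0.003,0.0007,0,0,0,-0.009],[-0.003,0.0007,0,0,0,-0.009],[-0.003,0.0007,0,0,0,-0.009]]' |grep force; python3 f.py
python3 -m handwheel '[[-0.001,0.0002,0,0,0,-0.003],[-0.002,0.0005,0,0,0,-0.006],[-0.002,0.0005,0,0,0,-0.006],[-0.002,0.0005,0,0,0,-0.006],[-0.002,0.0005,0,0,0,-0.006],[-0.002,0.0005,0,0,0,-0.006],[-0.002,0.0005,0,0,0,-0.006],[-0.002,0.0005,0,0,0,-0.006]]'|grep force; python3 f.py
```

```text
force: [0.2, 5.3, -2.2]
grasp_force: 30.0
t 9.28 bearing -102.67 r 0.1892 z 0.1204 yaw-bear -0.19 F rad,cw,z [-5.25  1.02 -2.25] cw dir [-0.976  0.219] Mz 0.239
force: [-0.2, 5.6, -2.1]
grasp_force: 30.0
t 9.95 bearing -103.29 r 0.1892 z 0.1204 yaw-bear -0.24 F rad,cw,z [-5.4   1.47 -2.06] cw dir [-0.973  0.23 ] Mz 0.249
```

```bash
python3 -m handwheel '[[-0.001,0.001,0,0,0,-0.002],[-0.002,0.0014,0,0,0,-0.004],[-0.002,0.0014,0,0,0,-0.004],[-0.002,0.0014,0,0,0,-0.004],[-0.002,0.0014,0,0,0,-0.004],[-0.002,0.0014,0,0,0,-0.004],[-0.002,0.0014,0,0,0,-0.004],[-0.002,0.0014,0,0,0,-0.004]]' |grep force; python3 f.py
python3 -m handwheel '[[-0.001,0.0002,0,0,0,-0.002],[-0.002,0.0005,0,0,0,-0.004],[-0.002,0.0005,0,0,0,-0.004],[-0.002,0.0005,0,0,0,-0.004],[-0.002,0.0005,0,0,0,-0.004],[-0.002,0.0005,0,0,0,-0.004],[-0.002,0.0005,0,0,0,-0.004],[-0.002,0.0005,0,0,0,-0.004]]'|grep force; python3 f.py; python3 look.py w5|tail -1; python3 - <<'E'
import cv2; p=cv2.imread("pics/w5.png"); cv2.imwrite("pics/w5c.png",cv2.resize(p[40:280,160:420],None,fx=2.4,fy=2.4,interpolation=cv2.INTER_CUBIC))
E
```

```text
force: [-2.1, -1.3, -0.0]
grasp_force: 30.0
t 10.62 bearing -103.76 r 0.189 z 0.1207 yaw-bear -0.22 F rad,cw,z [ 1.81  1.74 -0.04] cw dir [-0.971  0.238] Mz 0.233
force: [-2.3, -4.5, 0.3]
grasp_force: 30.0
t 11.28 bearing -104.37 r 0.1889 z 0.1207 yaw-bear -0.08 F rad,cw,z [4.89 1.11 0.26] cw dir [-0.969  0.248] Mz 0.085
hub [311. 182.] 0.45 [ 0.4828 -0.0482  0.08  ] [ 0.4847 -0.0422  0.1042]
```

View pics/w5c.png

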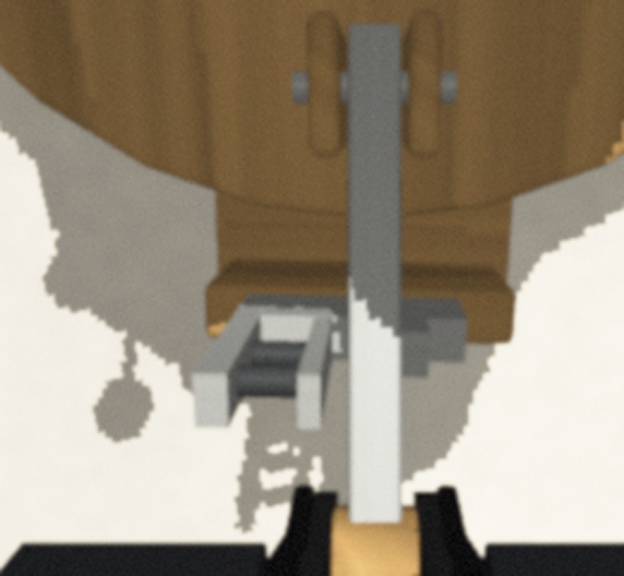

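The bar spans columns 350–400 and the flap face is at about 325–330, so the gap to the stop is 4–5 mm. I'll keep easing in.

```bash
python3 -m handwheel '[[-0.001,0,0,0,0,-0.003],[-0.002,0,0,0,0,-0.005],[-0.003,0.0003,0,0,0,-0.007],[-0.003,0.0003,0,0,0,-0.007],[-0.003,0.0003,0,0,0,-0.007],[-0.003,0.0003,0,0,0,-0.007],[-0.003,0.0003,0,0,0,-0.007],[-0.003,0.0003,0,0,0,-0.007]]' |grep force; python3 f.py
python3 -m handwheel '[[-0.001,0.0002,0,0,0,-0.003],[-0.0015,0.0003,0,0,0,-0.004],[-0.0015,0.0003,0,0,0,-0.004],[-0.0015,0.0003,0,0,0,-0.004],[-0.0015,0.0003,0,0,0,-0.004],[-0.0015,0.0003,0,0,0,-0.004],[-0.0015,0.0003,0,0,0,-0.004],[-0.0015,0.0003,0,0,0,-0.004]]'|grep force; python3 f.py
```

```text
force: [-1.4, -3.9, 0.4]
grasp_force: 30.0
t 12.2 bearing -105.36 r 0.189 z 0.1205 yaw-bear 0.09 F rad,cw,z [4.19 0.34 0.42] cw dir [-0.964  0.265] Mz 0.065
force: [-1.4, -2.0, 0.8]
grasp_force: 30.0
t 12.87 bearing -105.85 r 0.189 z 0.1205 yaw-bear 0.12 F rad,cw,z [2.29 0.84 0.82] cw dir [-0.962  0.273] Mz 0.02
```

```bash
python3 -m handwheel '[[-0.001,0.0003,0,0,0,-0.002],[-0.001,0.0003,0,0,0,-0.002],[-0.001,0.0003,0,0,0,-0.002],[-0.001,0.0003,0,0,0,-0.002],[-0.001,0.0003,0,0,0,-0.002],[-0.001,0.0003,0,0,0,-0.002],[-0.001,0.0003,0,0,0,-0.002],[-0.001,0.0003,0,0,0,-0.002]]' |grep force; python3 f.py
python3 -m handwheel '[[-0.001,0.0003,0,0,0,-0.002],[-0.001,0.0003,0,0,0,-0.002],[-0.001,0.0003,0,0,0,-0.002],[-0.001,0.0003,0,0,0,-0.002],[-0.001,0.0003,0,0,0,-0.002],[-0.001,0.0003,0,0,0,-0.002],[-0.001,0.0003,0,0,0,-0.002],[-0.001,0.0003,0,0,0,-0.002]]' |grep force; python3 f.py
```

```text
force: [0.2, -0.7, -0.5]
grasp_force: 30.0
t 13.53 bearing -106.13 r 0.189 z 0.1205 yaw-bear 0.17 F rad,cw,z [ 0.61 -0.38 -0.46] cw dir [-0.961  0.278] Mz 0.016
force: [1.6, -0.3, -1.1]
grasp_force: 30.0
t 14.2 bearing -106.37 r 0.189 z 0.1206 yaw-bear 0.18 F rad,cw,z [-0.12 -1.59 -1.12] cw dir [-0.959  0.282] Mz 0.061
```

```bash
python3 -m handwheel '[[-0.0007,0.0002,0,0,0,-0.002],[-0.0007,0.0002,0,0,0,-0.002],[-0.0007,0.0002,0,0,0,-0.002],[-0.0007,0.0002,0,0,0,-0.002],[-0.0007,0.0002,0,0,0,-0.002],[-0.0007,0.0002,0,0,0,-0.002],[-0.0007,0.0002,0,0,0,-0.002],[-0.0007,0.0002,0,0,0,-0.002]]' |grep force; python3 f.py;  python3 look.py w6|tail -1; python3 - <<'E'
import cv2; p=cv2.imread("pics/w6.png"); cv2.imwrite("pics/w6c.png",cv2.resize(p[40:280,160:420],None,fx=2.4,fy=2.4,interpolation=cv2.INTER_CUBIC))
E
```

```text
force: [3.9, 1.0, -2.3]
grasp_force: 30.0
t 14.87 bearing -106.58 r 0.1891 z 0.1206 yaw-bear 0.17 F rad,cw,z [-2.08 -3.46 -2.35] cw dir [-0.958  0.285] Mz -0.01
bracket_mid [321. 182.] 0.81 [ 0.4818 -0.0499  0.073 ] [ 0.4836 -0.042   0.1038]
```

View pics/w6c.png

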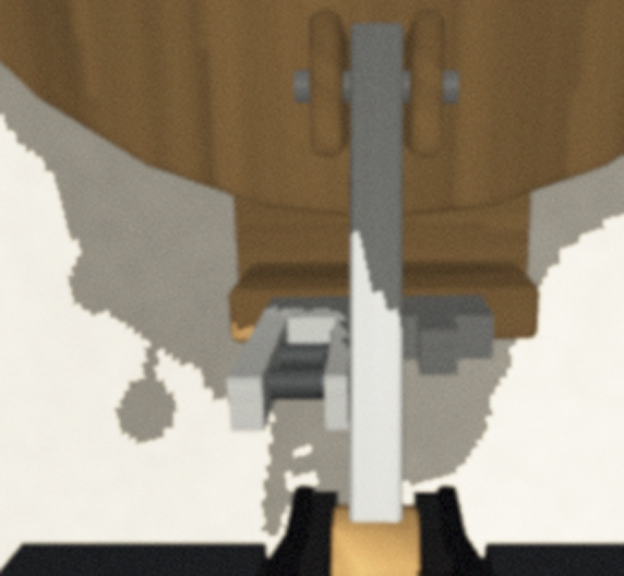

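The bar now rests against the flap, with its left face at column 350, and the push is about 4 N at the knob. I'll lower the bar along its arc to just above striker height.

```bash
python3 -m handwheel '[[-0.0002,-0.0007,-0.002,0,0,0],[-0.0004,-0.0013,-0.004,0,0,0],[-0.0006,-0.002,-0.006,0,0,0],[-0.0008,-0.0026,-0.008,0,0,0],[-0.001,-0.0031,-0.010,0,0,0],[-0.0011,-0.0035,-0.0117,0,0,0],[-0.0011,-0.0035,-0.0117,0,0,0],[-0.0011,-0.0035,-0.0117,0,0,0]]' |grep force; python3 f.py
python3 -m handwheel '[[0,-0.0001,-0.0007,0,0,0],[0,-0.0001,-0.0007,0,0,0],[0,-0.0001,-0.0007,0,0,0],[0,-0.0001,-0.0007,0,0,0],[0,-0.0001,-0.0007,0,0,0],[0,-0.0001,-0.0007,0,0,0],[0,-0.0001,-0.0007,0,0,0],[0,-0.0001,-0.0007,0,0,0]]' |grep force; python3 f.py
```

```text
force: [4.7, 2.2, 1.4]
grasp_force: 30.0
t 15.78 bearing -106.63 r 0.1927 z 0.1086 yaw-bear 0.2 F rad,cw,z [-3.44 -3.87  1.37] cw dir [-0.958  0.286] Mz -0.086
force: [3.3, 2.3, 2.2]
grasp_force: 30.0
t 16.45 bearing -106.63 r 0.1928 z 0.1081 yaw-bear 0.21 F rad,cw,z [-3.2  -2.52  2.18] cw dir [-0.958  0.286] Mz -0.004
```

```bash
for i in 1; do python3 -m handwheel '[[0,0,-0.0008,0,0,0],[0,0,-0.0008,0,0,0],[0,0,-0.0008,0,0,0],[0,0,-0.0008,0,0,0],[0,0,-0.0008,0,0,0],[0,0,-0.0008,0,0,0],[0,0,-0.0008,0,0,0],[0,0,-0.0008,0,0,0]]' |grep force:; done; python3 f.py
python3 -m handwheel '[[0,0,-0.0008,0,0,0],[0,0,-0.0008,0,0,0],[0,0,-0.0008,0,0,0],[0,0,-0.0008,0,0,0],[0,0,-0.0008,0,0,0],[0,0,-0.0008,0,0,0],[0,0,-0.0008,0,0,0],[0,0,-0.0008,0,0,0]]' |grep force:;  python3 f.py
```

```text
force: [4.8, -0.2, 3.2]
grasp_force: 30.0
t 17.12 bearing -106.64 r 0.193 z 0.1074 yaw-bear 0.24 F rad,cw,z [-1.14 -4.64  3.17] cw dir [-0.958  0.286] Mz -0.011
force: [3.0, -2.4, 3.8]
grasp_force: 30.0
t 17.78 bearing -106.64 r 0.1931 z 0.1066 yaw-bear 0.24 F rad,cw,z [ 1.42 -3.54  3.8 ] cw dir [-0.958  0.286] Mz -0.072
```

```bash
python3 -m handwheel '[[0,-0.0002,-0.0008,0,0,0],[0,-0.0002,-0.0008,0,0,0],[0,-0.0002,-0.0008,0,0,0],[0,-0.0002,-0.0008,0,0,0],[0,-0.0002,-0.0008,0,0,0],[0,-0.0002,-0.0008,0,0,0],[0,-0.0002,-0.0008,0,0,0],[0,-0.0002,-0.0008,0,0,0]]' |grep force:;  python3 f.py;python3 -m handwheel '[[0,-0.0002,-0.0008,0,0,0],[0,-0.0002,-0.0008,0,0,0],[0,-0.0002,-0.0008,0,0,0],[0,-0.0002,-0.0008,0,0,0],[0,-0.0002,-0.0008,0,0,0],[0,-0.0002,-0.0008,0,0,0],[0,-0.0002,-0.0008,0,0,0],[0,-0.0002,-0.0008,0,0,0]]' |grep force:;  python3 f.py
```

```text
force: [2.5, -3.7, 3.4]
grasp_force: 30.0
t 18.45 bearing -106.65 r 0.1932 z 0.1058 yaw-bear 0.24 F rad,cw,z [ 2.83 -3.48  3.42] cw dir [-0.958  0.286] Mz -0.1
force: [2.9, -4.6, 3.8]
grasp_force: 30.0
t 19.12 bearing -106.65 r 0.1933 z 0.1049 yaw-bear 0.24 F rad,cw,z [ 3.54 -4.11  3.81] cw dir [-0.958  0.287] Mz -0.09
```

```bash
python3 -m handwheel '[[0,-0.0004,-0.0009,0,0,0],[0,-0.0004,-0.0009,0,0,0],[0,-0.0004,-0.0009,0,0,0],[0,-0.0004,-0.0009,0,0,0],[0,-0.0004,-0.0009,0,0,0],[0,-0.0004,-0.0009,0,0,0],[0,-0.0004,-0.0009,0,0,0],[0,-0.0004,-0.0009,0,0,0]]' |grep force:;  python3 f.py;python3 -m handwheel '[[0,-0.0003,-0.0009,0,0,0],[0,-0.0003,-0.0009,0,0,0],[0,-0.0003,-0.0009,0,0,0],[0,-0.0003,-0.0009,0,0,0],[0,-0.0003,-0.0009,0,0,0],[0,-0.0003,-0.0009,0,0,0],[0,-0.0003,-0.0009,0,0,0],[0,-0.0003,-0.0009,0,0,0]]' |grep force:;  python3 f.py
```

```text
force: [3.4, -1.4, 3.5]
grasp_force: 30.0
t 19.78 bearing -106.65 r 0.1935 z 0.104 yaw-bear 0.24 F rad,cw,z [ 0.4  -3.64  3.54] cw dir [-0.958  0.287] Mz -0.073
force: [5.0, 0.8, 2.9]
grasp_force: 30.0
t 20.45 bearing -106.65 r 0.1937 z 0.1031 yaw-bear 0.23 F rad,cw,z [-2.2  -4.56  2.86] cw dir [-0.958  0.286] Mz -0.037
```

```bash
python3 -m handwheel '[[0,-0.0001,-0.001,0,0,0],[0,-0.0002,-0.002,0,0,0],[-0.0001,-0.0004,-0.003,0,0,0],[-0.0001,-0.0004,-0.003,0,0,0],[-0.0001,-0.0004,-0.003,0,0,0],[-0.0001,-0.0004,-0.003,0,0,0],[-0.0001,-0.0004,-0.003,0,0,0],[-0.0001,-0.0004,-0.003,0,0,0]]' |grep force:;  python3 f.py;python3 -m handwheel '[[0,-0.0001,-0.001,0,0,0],[0,-0.0002,-0.002,0,0,0],[0,-0.0003,-0.003,0,0,0],[0,-0.0004,-0.004,0,0,0],[-0.0001,-0.0005,-0.005,0,0,0],[-0.0001,-0.0006,-0.006,0,0,0],[-0.0001,-0.0006,-0.006,0,0,0],[-0.0001,-0.0006,-0.006,0,0,0]]' |grep force:;  python3 f.py
```

```text
force: [5.8, 1.7, 1.7]
grasp_force: 30.0
t 21.12 bearing -106.63 r 0.1942 z 0.1 yaw-bear 0.22 F rad,cw,z [-3.29 -5.08  1.69] cw dir [-0.958  0.286] Mz -0.069
force: [4.1, 2.9, 1.8]
grasp_force: 30.0
t 21.78 bearing -106.61 r 0.1949 z 0.094 yaw-bear 0.19 F rad,cw,z [-3.95 -3.13  1.77] cw dir [-0.958  0.286] Mz -0.03
```

```bash
python3 -m handwheel '[[0,0,-0.001,0,0,0],[0,0,-0.002,0,0,0],[0,0,-0.003,0,0,0],[0,0,-0.004,0,0,0],[0,0,-0.005,0,0,0],[0,0,-0.005,0,0,0],[0,0,-0.005,0,0,0],[0,0,-0.005,0,0,0]]' |grep force:;  python3 f.py;python3 -m handwheel '[[0,0,-0.0012,0,0,0],[0,0,-0.0012,0,0,0],[0,0,-0.0012,0,0,0],[0,0,-0.0012,0,0,0],[0,0,-0.0012,0,0,0],[0,0,-0.0012,0,0,0],[0,0,-0.0012,0,0,0],[0,0,-0.0012,0,0,0]]' |grep force:;  python3 f.py
```

```text
force: [2.8, 0.5, 1.7]
grasp_force: 30.0
t 22.45 bearing -106.56 r 0.1951 z 0.089 yaw-bear 0.17 F rad,cw,z [-1.22 -2.53  1.69] cw dir [-0.958  0.285] Mz -0.06
force: [2.9, -1.6, 1.4]
grasp_force: 30.0
t 23.12 bearing -106.55 r 0.1951 z 0.0879 yaw-bear 0.15 F rad,cw,z [ 0.68 -3.25  1.43] cw dir [-0.959  0.285] Mz -0.052
```

```bash
python3 -m handwheel '[[0,0,0,0,0,0],[0,0,0,0,0,0],[0,0,0,0,0,0],[0,0,0,0,0,0],[0,0,0,0,0,0],[0,0,0,0,0,0],[0,0,0,0,0,0],[0,0,0,0,0,0]]' -0.2; python3 -m handwheel '[[0,0,0.005,0,0,0],[0,0,0.015,0,0,0],[0,0,0.03,0,0,0],[0,0,0.05,0,0,0],[0,0,0.075,0,0,0],[-0.005,-0.02,0.10,0,0,0],[-0.01,-0.04,0.12,0,0,0],[-0.02,-0.06,0.14,0,0,0]]'; python3 look.py w7; python3 - <<'E'
from h import *
for n in ("scene","top"):
    s,p,d=cap(n)
    for r in models.tip_of("knob",n)[:1]: print(n,world(n,s,r["position"],z=.08),world(n,s,r["position"],med(d,r["position"])))
    a=p[80:300,200:480]
    cv2.imwrite(f"pics/{n}8.png",cv2.resize(a,None,fx=2.4,fy=2.4,interpolation=cv2.INTER_CUBIC))
E
```

```text
time_s: 23.78
position: [0.4672, -0.0892, 0.0879]
tcp_rot: [[0.282, 0.959, -0.0], [0.959, -0.282, 0.0], [0.0, -0.001, -1.0]]
force: [-0.5, 0.1, -0.1]
opening: 0.4
grasp_force: 0.0
time_s: 24.45
position: [0.448, -0.15, 0.2298]
tcp_rot: [[0.281, 0.96, 0.002], [0.96, -0.281, -0.001], [-0.001, 0.002, -1.0]]
force: [0.1, -0.8, 1.2]
opening: 0.397
grasp_force: 0.0
[ 0.448  -0.15    0.2298] [[0.281, 0.96, 0.002], [0.96, -0.281, -0.001], [-0.001, 0.002, -1.0]] 24.45 0.39725408892626196
knob [319. 118.] 0.6 [ 0.468  -0.0933  0.061 ] [ 0.4683 -0.0908  0.0923]
bracket_mid [321.  60.] 0.64 [ 0.4812 -0.051   0.073 ] [ 0.4807 -0.0519  0.087 ]
scene [ 0.47177473 -0.09563328  0.08      ] [ 0.47291862 -0.08608494  0.09309459]
top [0.56079307 0.1640433  0.08      ] [0.54593659 0.15457322 0.16527232]
```

View pics/w7.png

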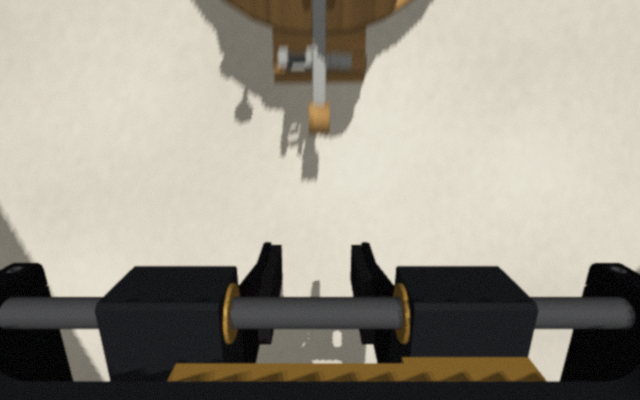

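View pics/scene8.png

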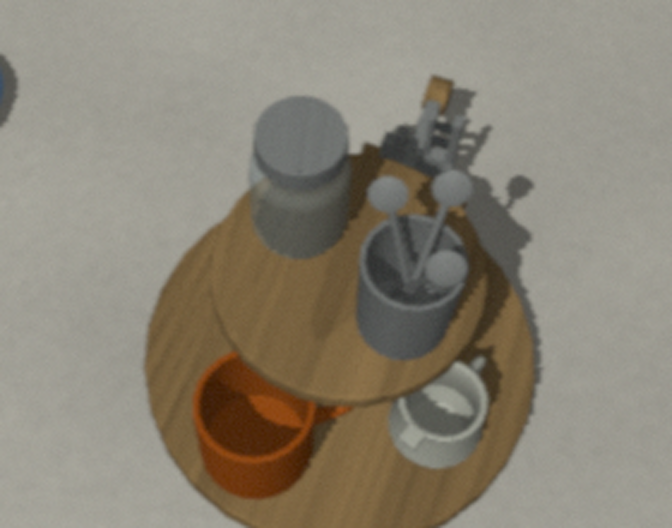

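The knob top reads 0.0925 m and the bar top over the catch 0.087 m, so the bar lies level in the slot at (320,60). All four items stand upright and the robot is clear, so I'll hand in.

```bash
python3 -c "
from rig import bot; print(bot.hand_in())"
```

```text
the job is handed in; nothing more can be done
None
```

The turntable is locked: the latch bar lies level in the catch slot, all four items stood upright when I last looked, and the robot is clear; the job was handed in at about 24.6 s, but no verdict was returned.

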